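# Centre the ring die under the staking-press punch

### The job

Set up the staking press: turn the revolving die plate by its bar handle, the shorter way round, until the ring die (the one with a round hole in its top) stands under the punch. Then push the punch's button down, feeling the punch enter the hole, until its collar sits fully home on the die; lean on it with 15 to 20 N for a second (never over 25 N), and let go, leaving the punch down in the die. Leave the things lying around the press alone.

Things in the scene. Friction and masses are not known exactly. Their poses are not given: they have to be found in the camera images.
- handle (a point): Centre of the die plate's black bar handle, on the plate's turning axis. The bar is level, 44 mm long (this point's x axis), 14 mm thick (y), 20 mm tall, its middle 110 mm above the plate's top face, on an 18 mm spindle. The handle, plate and dies turn together, endlessly both ways, and stay where left (friction about 0.16 N m).
- plate_top (a point): Centre of the round steel die plate's top face, on the turning axis, 38 to 48 mm above the bench (the press has levelling feet); plate 170 mm across. Six collars (35 mm outside, 8 mm tall) stand every 60 degrees on a circle of radius 60 mm, one along this point's x axis; four hold a die, the one near the punch and the opposite one are empty.
- plate (a joint): Angle turned by the die plate since the start, in rad, counter-clockwise seen from above positive, not wrapped: 0 at the start, no stops.
- punch: Upright steel punch in the bush of the red arm, 60 mm from the plate's axis. Origin: centre of the underside of its collar (20 mm across), z up, 35 mm above the plate's top at the start, 20 mm when home on the ring die. Below it a 12 mm pilot, 9 mm long, its end tapered to 10 mm over 3 mm. Slides straight down when pushed (friction about 3 N, travel 22 mm at most), stays where left.
- button (a point): Centre of the flat top of the punch's aluminium button (26 mm across), 87 mm above the plate's top at the start, 72 mm when home (15 mm of travel). The pilot's end meets the die after 6 mm; if the hole is over about 2 mm off it stops there, must not be forced, and the plate is to be set again; nearer, its taper draws the plate into line under a push of up to 15 N and it goes in.
- ring_die: Loose steel ring die, 26.5 mm across, 20 mm tall, a 14 mm hole through it, standing in a collar of the plate with under 1 mm play. Origin: centre of its underside, z up. Starts about 60 or 120 degrees to either side of the punch. The three other dies are as wide but have no round hole: one flat, one domed, one with a straight slot across.
- cushion: Bystander: black round casing cushion, 74 mm diameter, 29 mm tall, standing beside the press. Origin at its underside.
- loupe: Bystander: black eye loupe, 36 mm diameter, 38 mm tall, standing beside the press. Origin at its underside.
- watch: Bystander: steel watch head without strap, 40 mm diameter, 9 mm tall, lying beside the press. Origin at its underside.
- screwdriver: Bystander: small screwdriver, 130 mm long, lying on the bench beside the press. Origin under its middle.
There are look-alikes about, which are no part of the job. What is shaped like the ring_die but pink or red is not meant.

How it is judged:
On the way:
1. the punch's collar bears firmly (over 10 N) on the ring die, home in its hole (z of punch in the frame of ring_die below 0.0215 m and horizontal distance between punch and ring_die below 0.003 m and contact force between punch and ring_die above 10 N), for 0.5 s.
At the end, for the whole second after the job is handed in: The punch is left down with its pilot in the ring die's hole (axes within 3 mm) and its collar on the die's top (gap under 1.5 mm); the ring die stands upright and at rest down in its seat (within 2 mm of the plate's top) (z of punch in the frame of ring_die between 0.018 and 0.0215 m and horizontal distance between punch and ring_die below 0.003 m and angle between ring_die's own z axis and vertical below 0.1 rad and linear speed of ring_die below 0.02 m/s and z of ring_die in the frame of plate_top below 0.002 m); the robot touches nothing.
It fails at once if the plate is turned more than about 155 degrees from where it started (the long way round) (value of joint plate above 2.7 rad or value of joint plate below -2.7 rad).
It fails at once if the punch is pushed with more than 25 N (contact force between the fingers and punch above 25 N).
It fails at once if a bystander is moved by more than 20 mm (distance of any of cushion, loupe, watch, screwdriver from where it was at the start of the episode above 0.02 m).
It also fails if it takes over 61 s, if anything falls off the work surface, if the arm or the gripper's body presses on something with over 40 N, if the wrist force passes 120 N, or if a joint passes its speed limit or range.

### The arm

A 6-joint arm with a two-finger parallel gripper is mounted at the origin on the work surface. World frame = base frame: x ahead of the robot, y to its left, z up, the work surface at z = 0. Lengths are in m, angles in rad, forces in N, time in s.
With the tool pointing down it reaches from about 0.275 to 0.875 m from the base axis. Payload 12.5 kg.
Tool frame: the origin (TCP) lies between the finger pads; the fingertips stand ahead of it and the grasp point (between the pads) lies 5 mm behind it (env.nose_length is the z of the fingertips in the tool frame, in m); z points along the fingers, y is the line along which they close (so a half turn about z gives the same grasp; the last joint's range is limited). The gripper opens to 85 mm and grips with 20 to 120 N. Pads are 22 mm wide; open, the fingers measure 114 mm over their backs; the gripper's body (76 mm by 85 mm) begins 54 mm behind the grasp point. The pads swing forward as they close: fully open they stand 13 mm farther back than shut.
Start: joints at [-1.432, 0.351, 1.652, -0, 1.139, -0.085], TCP at [0.122, -0.536, 0.245] pointing down, gripper open.
Joint ranges: [-2.75, 2.75], [-0.79, 2.1], [0.01, 2.65], [-1.57, 4.71], [0.07, 3.14], [-2.87, 2.87]. Speed limits (rad/s): [2.22, 2.22, 2.79, 3.14, 3.14, 3.14].

### API

Orientations are given as [roll, pitch, yaw] about the fixed x, y, z axes, in that order (R = Rz(yaw) Ry(pitch) Rx(roll)).
In Python, from cell import env, vision gives the robot as it stands.
- The arm moves only by the tool carry_out, never from a script. Its argument "targets" is a list of rows, each a list of 2 entries, a list of its own where there are three numbers: the shift along the tool's x, y, z in cm, then the turn about the tool's z in degrees. In form: [[[x, y, z], twist], ...]. A call has 1 to 12 rows; each row shifts and turns the commanded pose from where the row before left it, along the tool's axes as they then stand; what a row does not reach is not made up. A row lasts 1/12 s, in which the tool goes at most 41.7 mm and 7.16 degrees, less where a joint would pass 70% of its speed; a pose out of reach is approached as far as the arm can. A call with a gripper value outside its range is refused whole. "fingers" is the opening in per cent of the stroke, from 0 (shut) to 100 (fully open), set as the call begins (left out, the last holds). The fingers move at their own pace and stop on an object; the grip force is fixed at half the most. Time passes only in rows, so rows that do not move let the fingers close. It gives the time, the measured TCP pose, the force, the opening and the grip force at its end, in the units of the state.
- env.read_state(): the state, without advancing time (a new reading comes with each control period).
- vision.snapshot(name): name is "scene" or "side" or "wrist"; returns a dict with "image" (420x560x3 uint8, red, green, blue), "z_map" (420x560 float32, m along the optical axis (not along the pixel's ray), 0 where there is no reading), "vfov" (degrees; the focal length in pixels is half the picture's height over the tangent of half this angle, whatever the lens; pixels are square), "cx", "cy" (the principal point, pixels), "k1" (the pictures are not rectified: a ray, as slopes to the right and down, at radius r is drawn at 1 + k1 r^2 times it, then the intrinsics apply), "extrinsics" (4x4, takes a point from camera to world coordinates). Camera axes: x right, y up, looking along -z (the intrinsics and any distortion apply to the point x, -y, -z); pixel columns grow to the right and rows downward; lengths in m; the calibration is good to about 2 mm. A picture is of the moment at which its call begins.
- env.job_done(): hands the job in; it is judged then, once.
The state is a dict: "time": time; "joints": joint angles; "joint_velocities": joint speeds; "joint_efforts": joint torques, N m; "tool_pos": TCP position; "ee_rot": TCP orientation; "wrist_force": force on the tool from outside, world axes, zero at the start; "wrist_torque": the same for the moment, N m; "opening": opening from 0.0 (shut) to 1.0 (fully open); "grip_force": force on a finger pad.
Only numpy, scipy, OpenCV 4.12 (cv2) and the standard library are available. Lean on these libraries where they do the work, as an engineer would, in place of code of your own. Each camera call takes 0.05 s, during which the arm holds its last target. There are 200 camera calls.

## Working session

There is one attempt and no reset: what is moved stays moved. The work goes in short steps, Python scripts to look and compute and a tool call to move; the robot and the scene stay as the last step left them, time stands still between calls to the robot, and variables do not carry over. Pictures are saved under pics/ and viewed, at most 10 in all, crops included, and the job is handed in when it is done.

Besides the shell and the picture viewer there is one more tool, called as name(argument=value, ...) on one line, values as JSON. carry_out: Moves the arm, as the interface text tells. Its arguments: {"type":"object","properties":{"targets":{"type":"array"},"fingers":{"type":"number"}},"required":["targets"]}

```bash
mkdir -p pics; cat > h.py <<'E'
import numpy as np, cv2, pickle
from cell import env, vision
def snap(n,f):
    s=vision.snapshot(n); cv2.imwrite(f'pics/{f}.png',s['image'][:,:,::-1]); pickle.dump(s,open(f'{f}.pkl','wb')); return s
def load(f): return pickle.load(open(f'{f}.pkl','rb'))
def ray(s,u,v):
    f=210/np.tan(np.radians(s['vfov'])/2); d=np.array([(u-s['cx'])/f,(v-s['cy'])/f]); r=d.copy()
    for _ in range(30): r=d/(1+s['k1']*(r@r))
    E=np.array(s['extrinsics']); return E[:3,3],E[:3,:3]@np.array([r[0],-r[1],-1])
def onz(s,u,v,z):
    o,d=ray(s,u,v); return o+d*(z-o[2])/d[2]
def dep(s,u,v):
    o,d=ray(s,u,v); return o+d*s['z_map'][int(round(v)),int(round(u))]
def cross(s1,p1,s2,p2):
    o1,d1=ray(s1,*p1); o2,d2=ray(s2,*p2)
    t=np.linalg.lstsq(np.c_[d1,-d2],o2-o1,rcond=None)[0]; a=o1+d1*t[0]; b=o2+d2*t[1]
    return (a+b)/2, np.linalg.norm(a-b)
def cloud(s):
    H,W=s['z_map'].shape; f=210/np.tan(np.radians(s['vfov'])/2)
    v,u=np.mgrid[:H,:W]; d=np.stack([(u-s['cx'])/f,(v-s['cy'])/f],-1); r=d.copy()
    for _ in range(30): r=d/(1+s['k1']*(r**2).sum(-1,keepdims=True))
    c=np.stack([r[...,0],-r[...,1],-np.ones((H,W))],-1)*s['z_map'][...,None]
    E=np.array(s['extrinsics']); return c@E[:3,:3].T+E[:3,3]
E
python3 - <<'E'
from h import *
for n in ['scene','side']:
    s=snap(n,n+'0'); print(n,s['vfov'],s['k1'],np.round(s['extrinsics'],3).tolist(),(s['z_map']>0).mean())
st=env.read_state(); print(st,env.nose_length)
a=[cv2.imread(f'pics/{n}0.png') for n in ['scene','side']]
E
```

```text
scene 47.554676978240636 -0.12352914601695002 [[-0.345, -0.539, 0.769, 1.208], [0.939, -0.186, 0.29, 0.273], [-0.013, 0.822, 0.57, 0.602], [0.0, 0.0, 0.0, 1.0]] 0.9959608843537415
side 55.3412608557593 -0.007842015613341418 [[0.833, 0.406, -0.375, 0.331], [-0.553, 0.615, -0.562, -0.358], [0.003, 0.676, 0.737, 0.628], [0.0, 0.0, 0.0, 1.0]] 0.9958843537414966
{'time': 0.1, 'joints': array([-1.43160603e+00,  3.51146364e-01,  1.65235196e+00, -2.84944574e-06,
        1.13908667e+00, -8.45531825e-02]), 'joint_velocities': array([-0.0002496 , -0.00181214, -0.00012086,  0.00019743,  0.00026889,
        0.00079722]), 'joint_efforts': array([ 1.53490721e-03, -5.06829786e+01, -2.91876215e+01, -6.10087000e-05,
        2.62733811e-03,  1.72471317e-05]), 'tool_pos': array([ 0.12204572, -0.53600496,  0.24483505]), 'ee_rot': array([-3.14060364e+00, -8.12283922e-05,  2.23744636e-01]), 'wrist_force': array([ 0.57151306, -0.16615547,  0.34306918]), 'wrist_torque': array([ 0.04192692, -0.00388623, -0.02289855]), 'grip_force': 0.0, 'opening': 1.001703542759783} 0.014
```

View pics/scene0.png

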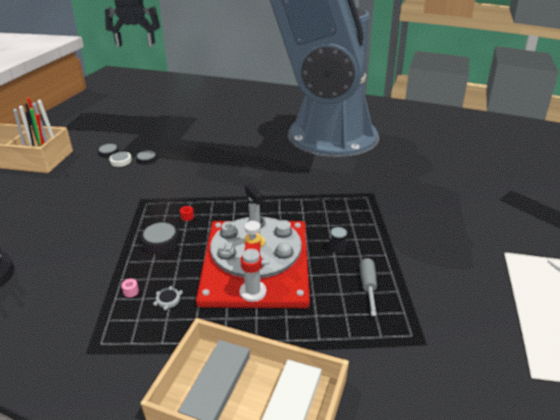

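View pics/side0.png

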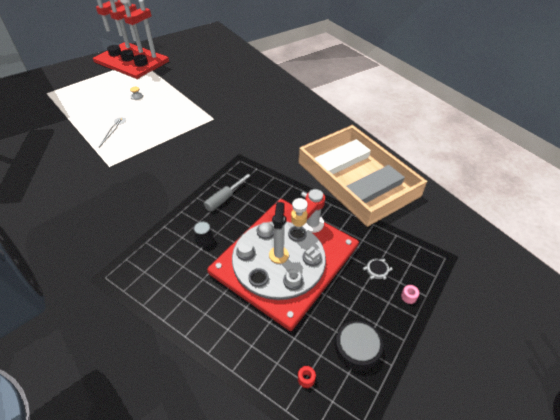

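Both views show the press on the mat. The punch is at about (254,235) in scene and (299,212) in side. The handle is at (255,195) and (280,215). In side, the dies are at (312,256), (293,278), (245,250) and (266,230). Next I'll zoom in on the dies and measure.

```bash
python3 - <<'E'
from h import *
im=cv2.imread('pics/side0.png')[185:310,215:345]
cv2.imwrite('pics/sc.png',cv2.resize(im,None,fx=4.4,fy=4.4,interpolation=cv2.INTER_CUBIC))
a,b=load('scene0'),load('side0')
Ps=[cloud(a),cloud(b)]
for s,P in zip((a,b),Ps):
    im=s['image'].astype(int); g=im.sum(-1)
    near=(P[...,0]>.3)&(P[...,0]<.95)&(np.abs(P[...,1])<.5)
    # red plate / arm
    red=(im[...,0]>120)&(im[...,1]<60)&near
    p=P[red&(P[...,2]<.06)&(P[...,2]>.0)]; print('redplate',p.mean(0),len(p))
    hi=near&(P[...,2]>.10)&(P[...,2]<.19); n,l,stt,c=cv2.connectedComponentsWithStats(hi.astype(np.uint8))
    for i in range(1,n):
        if stt[i,4]>15:
            q=P[l==i]; print('hi',stt[i],np.round(np.median(q,0),3),q.min(0).round(3),q.max(0).round(3))
print('dep plate', dep(b,275,285),dep(b,278,240),dep(b,245,250),dep(b,312,256),dep(b,293,278))
# plate ellipse in side: grey pixels at plate height
for s,P in zip((a,b),Ps):
    im=s['image'].astype(int); 
    m=((P[...,2]>.034)&(P[...,2]<.052)&(im.max(-1)-im.min(-1)<40)&(im.min(-1)>60)).astype(np.uint8)
    cs,_=cv2.findContours(m,cv2.RETR_EXTERNAL,cv2.CHAIN_APPROX_NONE); c=max(cs,key=cv2.contourArea)
    h=cv2.convexHull(c); e=cv2.fitEllipse(h); z=np.median(P[m>0][:,2]); 
    W=np.array([onz(s,u,v,z)[:2] for u,v in h[:,0]]).astype(np.float32)
    print('plate z',z,cv2.minEnclosingCircle(W),e)
E
```

```text
redplate [0.64521858 0.01512524 0.02159224] 3865
hi [245 183  18  37 435] [ 0.58  -0.003  0.145] [ 0.556 -0.024  0.1  ] [0.592 0.015 0.162]
hi [240 221  22  45 647] [0.647 0.023 0.106] [0.616 0.001 0.1  ] [0.697 0.049 0.129]
redplate [ 0.56626074 -0.06252576  0.02003063] 1277
hi [292 190  33  31 505] [0.638 0.018 0.107] [ 0.615 -0.     0.1  ] [0.695 0.046 0.129]
hi [272 202  15  37 395] [ 0.568 -0.012  0.152] [ 0.553 -0.025  0.101] [0.588 0.015 0.162]
dep plate [ 0.53323137 -0.05204587  0.03894807] [ 0.5658261  -0.01184134  0.0971989 ] [0.52180062 0.02689598 0.05847976] [ 0.61182731 -0.0499707   0.06047635] [ 0.56604378 -0.05862061  0.04111011]
plate z 0.040323814650133794 ((0.569939911365509, 0.006908491253852844), 0.08699685335159302) ((256.02447509765625, 245.6201171875), (59.507164001464844, 88.7200698852539), 90.85802459716797)
plate z 0.03971621307686635 ((0.57044917345047, -0.007446367759257555), 0.08532579243183136) ((278.4728698730469, 260.0929870605469), (77.74092864990234, 93.33409881591797), 90.62334442138672)
```

View pics/sc.png

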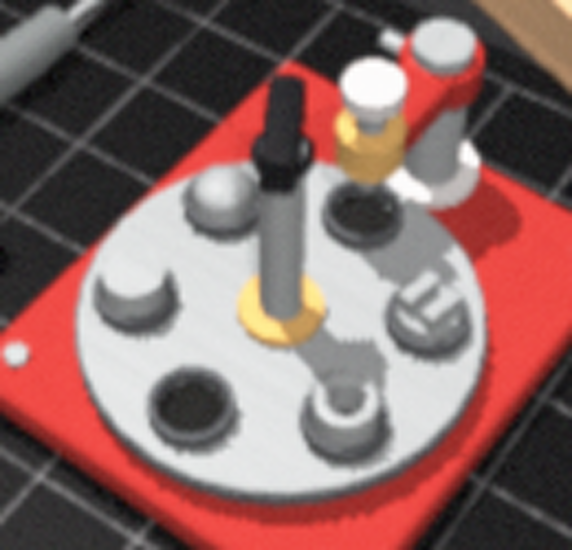

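The zoomed crop shows the ring die at crop (345,408), which is side (293.4,277.7), with its light rim around a dark round hole. The slot die is at (430,310), the dome at (222,200) and the flat at (135,295). The punch stands over the empty collar at (362,213).

```bash
python3 - <<'E'
from h import *
a,b=load('scene0'),load('side0')
bars=[]
for s in (a,b):
    P=cloud(s); im=s['image'].astype(int)
    near=(np.hypot(P[...,0]-.57,P[...,1])<.045)&(P[...,2]>.135)&(P[...,2]<.175)&(im.max(-1)<90)
    q=P[near]; top=q[q[:,2]>.154]; print('bar top',len(top),np.percentile(top[:,2],[5,50,95]).round(4))
    print(cv2.minAreaRect(top[:,:2].astype(np.float32)*1000), cv2.minAreaRect(q[:,:2].astype(np.float32)*1000))
    w=near&(P[...,2]>.154); v,u=np.nonzero(w); print('px',u.mean(),v.mean()); bars.append((u.mean(),v.mean()))
    # white button
    m=near=(np.hypot(P[...,0]-.63,P[...,1]-.015)<.03)&(P[...,2]>.117)&(P[...,2]<.14)&(im.min(-1)>130)
    q=P[m]; v,u=np.nonzero(m); print('btn',len(q),q.mean(0).round(4),cv2.minEnclosingCircle(q[:,:2].astype(np.float32)*1000),u.mean(),v.mean())
print('bar x', cross(a,bars[0],b,bars[1]))
r=onz(b,293.4,277.7-.5,.06); print('ring',r)
print('centers side: empty1,empty2',onz(b,215+362/4.4,185+213/4.4,.048),onz(b,215+192/4.4,185+405/4.4,.048))
st=env.read_state()
E
```

```text
bar top 147 [0.1546 0.1594 0.1613]
((573.6079711914062, -5.258045196533203), (45.362876892089844, 14.391770362854004), 50.23544692993164) ((575.4803466796875, -6.644901275634766), (45.628265380859375, 18.96088409423828), 50.001243591308594)
px 253.14965986394557 190.4625850340136
btn 167 [0.6327 0.0157 0.1253] ((629.8009643554688, 14.225088119506836), 13.986038208007812) 252.00598802395209 227.0119760479042
bar top 174 [0.1557 0.1592 0.1604]
((570.6654663085938, -7.115167617797852), (40.68537902832031, 13.756526947021484), 48.71989822387695) ((569.9278564453125, -6.64918327331543), (40.84143829345703, 21.067424774169922), 55.35481643676758)
px 278.867816091954 213.683908045977
btn 164 [0.6266 0.0123 0.1254] ((628.2322387695312, 14.080458641052246), 13.359018325805664) 299.6158536585366 205.33536585365854
bar x (array([ 0.57090823, -0.00623982,  0.155072  ]), np.float64(0.00018575379567328822))
ring [ 0.55993314 -0.0673373   0.06      ]
centers side: empty1,empty2 [0.62630359 0.01337497 0.048     ] [ 0.51551488 -0.02825092  0.048     ]
```

carry_out(targets=[[[3.09,-2.31,0],0],[[3.09,-2.31,0],0],[[3.09,-2.31,0],0],[[3.09,-2.31,0],0],[[3.09,-2.31,0],0],[[3.09,-2.31,0],0],[[3.09,-2.31,0],0],[[3.09,-2.31,0],0],[[3.09,-2.31,0],0],[[3.09,-2.31,0],0],[[3.09,-2.31,0],0],[[3.09,-2.31,0],0]], fingers=60)

```text
time: 1.1
tool_pos: [0.4229, -0.1819, 0.2453]
ee_rot: [-3.142, 0.0, 0.224]
wrist_force: [0.7, -0.9, -0.7]
opening: 0.602
grip_force: 0.0
```

carry_out(targets=[[[3.09,-2.31,0],0],[[3.09,-2.31,0],0],[[3.09,-2.31,0],0],[[3.09,-2.31,0],0],[[3.09,-2.31,0],0],[[3.09,-2.31,0],0],[[0,0,0],-6.1],[[0,0,0],-6.1],[[0,0,0],-6.1],[[0,0,0],-6.1],[[0,0,0],-6.1],[[0,0,0],-6.1]])

```text
time: 2.1
tool_pos: [0.5719, -0.0073, 0.2449]
ee_rot: [-3.141, 0.0, 0.868]
wrist_force: [-0.5, -0.0, -0.5]
opening: 0.596
grip_force: 0.0
```

carry_out(targets=[[[0,0,0],0],[[0,0,0],0]])

```text
time: 2.27
tool_pos: [0.572, -0.0074, 0.245]
ee_rot: [-3.141, 0.0, 0.859]
wrist_force: [-0.3, -0.6, -0.6]
opening: 0.597
grip_force: 0.0
```

```bash
python3 - <<'E'
from h import *
s=snap('wrist','w1'); P=cloud(s); im=s['image'].astype(int)
print(s['extrinsics'].round(3).tolist() if hasattr(s['extrinsics'],'round') else s['extrinsics'])
m=(np.hypot(P[...,0]-.571,P[...,1]+.006)<.035)&(P[...,2]>.152)&(P[...,2]<.17)&(im.max(-1)<110)
q=P[m]; print(len(q),cv2.minAreaRect(q[:,:2].astype(np.float32)*1000),np.median(q[:,2]))
E
```

```text
[[0.758, 0.617, 0.212, 0.626], [-0.653, 0.717, 0.246, 0.056], [-0.0, -0.325, 0.946, 0.374], [0.0, 0.0, 0.0, 1.0]]
1398 ((570.998779296875, -4.410655975341797), (43.45854949951172, 14.01555347442627), 50.89594650268555) 0.16007838048860507
```

View pics/w1.png

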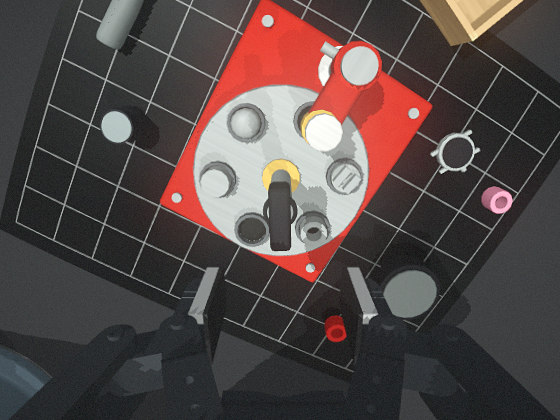

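The wrist view shows the bar at (280,215), lined up between the pads. The ring die is at (313,228), the slot at (345,178), and the button at (323,130). I'll descend and grip the bar.

carry_out(targets=[[[0.08,-0.18,2],-1],[[0,0,2.5],0],[[0,0,2.5],0],[[0,0,2.5],0],[[0,0,0],0],[[0,0,0],0]])

```text
time: 2.82
tool_pos: [0.5709, -0.0056, 0.1499]
ee_rot: [-3.14, 0.001, 0.878]
wrist_force: [0.1, -0.1, 0.6]
opening: 0.602
grip_force: 0.0
```

carry_out(targets=[[[0,0,0],0],[[0,0,0],0],[[0,0,0],0],[[0,0,0],0],[[0,0,0],0],[[0,0,0],0],[[0,0,0],0],[[0,0,0],0]], fingers=0)

```text
time: 3.48
tool_pos: [0.5715, -0.0051, 0.1524]
ee_rot: [3.141, -0.001, 0.879]
wrist_force: [-4.5, 3.3, 9.3]
opening: 0.216
grip_force: 58.4
```

```bash
python3 - <<'E'
from h import *
s=load('w1'); A=np.array([.5712,-.0055])
for n,p,z in [('ring',(313,230),.06),('slot',(345,177),.06),('flat',(215,179),.06),('dome',(247,120),.06),('empty',(252,229),.048),('btn',(323,130),.127)]:
    q=onz(s,*p,z)[:2]; d=q-A; print(n,q,np.hypot(*d)*1e3,np.degrees(np.arctan2(d[1],d[0])))
P=cloud(s); im=s['image'].astype(int)
m=(np.hypot(P[...,0]-.629,P[...,1]-.014)<.03)&(P[...,2]>.12)&(P[...,2]<.135)&(im.min(-1)>150)
q=P[m]; print(cv2.minEnclosingCircle(q[:,:2].astype(np.float32)*1e3),np.median(q,0))
E
```

```text
ring [ 0.56297424 -0.06093375] 56.04072942970953 -98.44047122520215
slot [ 0.61747123 -0.0398314 ] 57.61659854120917 -36.57393621947728
flat [0.52729626 0.03540422] 60.00577362155642 137.02561465460485
dome [0.58449385 0.055012  ] 61.95505315696088 77.60955690367122
empty [ 0.51587925 -0.02548622] 58.820362630939265 -160.13627871607414
btn [0.62796366 0.01641867] 60.84850810728649 21.113525186704095
((627.216064453125, 14.746966361999512), 12.875432014465332) [0.62740326 0.01528942 0.1274076 ]
```

Gripped, with opening 0.216, about 18 mm against a 14 mm bar. Next is the 120° CCW turn.

carry_out(targets=[[[0,0,0],-3],[[0,0,0],-6],[[0,0,0],-6],[[0,0,0],-6],[[0,0,0],-6],[[0,0,0],-6],[[0,0,0],-6],[[0,0,0],-6],[[0,0,0],-6],[[0,0,0],-6],[[0,0,0],-3],[[0,0,0],0]])

```text
time: 4.48
tool_pos: [0.5718, -0.0052, 0.1524]
ee_rot: [3.14, 0.0, 1.93]
wrist_force: [-3.3, 4.0, 7.8]
opening: 0.221
grip_force: 58.4
```

carry_out(targets=[[[0,0,0],-3],[[0,0,0],-6],[[0,0,0],-6],[[0,0,0],-6],[[0,0,0],-6],[[0,0,0],-6],[[0,0,0],-6],[[0,0,0],-6],[[0,0,0],-6],[[0,0,0],-6],[[0,0,0],-3],[[0,0,0],0]])

```text
time: 5.48
tool_pos: [0.572, -0.005, 0.1524]
ee_rot: [3.14, 0.002, 2.977]
wrist_force: [-2.6, 5.2, 7.9]
opening: 0.22
grip_force: 58.5
```

carry_out(targets=[[[0,0,0],0],[[0,0,0],0],[[0,0,0],0]])

```text
time: 5.73
tool_pos: [0.572, -0.005, 0.1524]
ee_rot: [3.14, 0.002, 2.974]
wrist_force: [-2.3, 5.4, 6.5]
opening: 0.223
grip_force: 58.5
```

```bash
python3 - <<'E'
from h import *
b=snap('side','side2'); a=snap('scene','scene2')
i=[cv2.resize(x[:,:,::-1],None,fx=4,fy=4,interpolation=cv2.INTER_CUBIC) for x in (b['image'][205:310,215:345],)]
j=cv2.resize(a['image'][185:310,195:320,::-1],None,fx=2.2,fy=2.2,interpolation=cv2.INTER_CUBIC)
c=np.zeros((420,800,3),np.uint8); c[:,:520]=i[0]; c[:275,525:800]=j
cv2.imwrite('pics/c2.png',c)
E
```

```text
(no output)
```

View pics/c2.png

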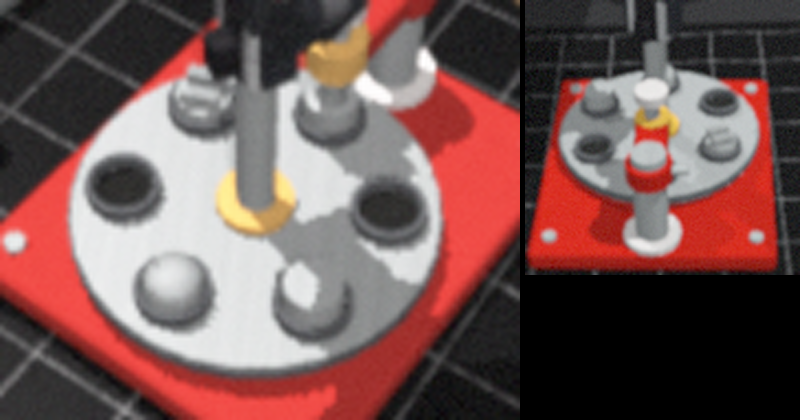

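The composite shows the ring die now standing under the punch at side crop (332,115). The empty seats are at crop (388,208) and (124,187). I'll check the angle from the two opposite empty seats.

```bash
python3 - <<'E'
from h import *
def dark(s,u0,v0):
    g=cv2.cvtColor(s['image'],cv2.COLOR_RGB2GRAY); m=(g<75).astype(np.uint8)
    n,l,st,c=cv2.connectedComponentsWithStats(m[int(v0)-14:int(v0)+15,int(u0)-14:int(u0)+15].copy()); 
    i=l[14,14]; return st[i,4],c[i]+[int(u0)-14,int(v0)-14]
for f,ps in [('side0',[(297,233),(258.6,277)]),('side2',[(312,257),(246,251)])]:
    s=load(f); Q=[]
    for p in ps:
        a,c=dark(s,*p); q=onz(s,*c,.044); Q.append(q[:2]); print(f,a,c.round(1),q.round(4))
    d=Q[0]-Q[1]; print(np.hypot(*d),(Q[0]+Q[1])/2,np.degrees(np.arctan2(d[1],d[0])))
E
```

```text
side0 123 [297.3 232.9] [0.6291 0.0169 0.044 ]
side0 145 [257.8 276.5] [ 0.5162 -0.0243  0.044 ]
0.120236817910132 [ 0.57263677 -0.00370969] 20.044455706479162
side2 124 [311.7 256.3] [ 0.619  -0.0413  0.044 ]
side2 119 [245.1 250.5] [0.5263 0.0355 0.044 ]
0.12044380352880735 [ 0.57265436 -0.00289831] -39.620883016842456
```

```bash
python3 - <<'E'
from h import *
A=np.array([.572,-.005])
s=load('side2'); im=s['image'].astype(int); g=cv2.GaussianBlur(cv2.cvtColor(s['image'],cv2.COLOR_RGB2GRAY),(3,3),0)
# tangential offset: intersect ray with vertical cylinder-plane at radius 60 along bearing ~19.7
th=np.radians(19.7); R=np.array([np.cos(th),np.sin(th)]); T=np.array([-R[1],R[0]])
def tang(s,u,v):
    o,d=ray(s,u,v); t=(.060-(o[:2]-A)@R)/(d[:2]@R); p=o+d*t; return (p[:2]-A)@T*1e3,p[2]
for f in ('side0','side2'):
    s=load(f); im=s['image'].astype(int); r,gg,b=im[...,0],im[...,1],im[...,2]
    m=(r>110)&(gg>.6*r)&(b<.6*r); m[:205]=0; m[:,:285]=0; m[:,320:]=0; m[240:]=0
    if f=='side0':
        w=(im.min(-1)>140); w[:195]=0; w[212:]=0; w[:,:290]=0; w[:,308:]=0
    else: w=np.zeros_like(m)
    for n,k in (('brass',m),('btn',w)):
        for v in range(195,240):
            x=np.nonzero(k[v])[0]
            if len(x)>5: print(f,n,v,x[0],x[-1],np.round(tang(s,(x[0]+x[-1])/2,v),2))
s=load('side2')
for v in range(228,240): print(v,s['image'][v,284:312].min(-1).tolist())
E
```

```text
side0 brass 212 291 306 [1.02 0.1 ]
side0 brass 213 291 306 [0.89 0.1 ]
side0 brass 214 291 306 [0.75 0.1 ]
side0 brass 215 291 306 [0.62 0.1 ]
side0 brass 216 292 306 [-0.57  0.09]
side0 brass 217 292 306 [-0.71  0.09]
side0 brass 218 292 306 [-0.85  0.09]
side0 brass 219 292 306 [-0.99  0.09]
side0 brass 220 292 306 [-1.14  0.08]
side0 brass 221 292 305 [-0.22  0.08]
side0 brass 222 292 304 [0.7  0.08]
side0 brass 223 293 303 [0.56 0.07]
side0 brass 224 294 302 [0.42 0.07]
side0 brass 225 295 301 [0.28 0.07]
side0 btn 199 295 304 [0.72 0.14]
side0 btn 200 294 305 [0.59 0.13]
side0 btn 201 293 306 [0.45 0.13]
side0 btn 202 293 306 [0.32 0.13]
side0 btn 203 292 307 [0.19 0.13]
side0 btn 204 292 307 [0.05 0.12]
side0 btn 205 292 306 [0.93 0.12]
side0 btn 206 293 306 [-0.22  0.12]
side0 btn 207 293 306 [-0.35  0.12]
side0 btn 208 294 305 [-0.49  0.12]
side0 btn 209 294 305 [-0.63  0.11]
side0 btn 210 295 304 [-0.77  0.11]
side0 btn 211 296 303 [-0.91  0.11]
side2 brass 214 302 307 [-11.56   0.11]
side2 brass 215 294 306 [-2.51  0.1 ]
side2 brass 216 292 306 [-0.57  0.09]
side2 brass 21
[... 1327 characters left out ...]
143]
235 [179, 221, 225, 218, 168, 108, 112, 112, 115, 116, 123, 124, 130, 134, 132, 132, 130, 126, 120, 107, 86, 83, 104, 140, 145, 143, 142, 141]
236 [188, 224, 227, 222, 192, 108, 105, 119, 117, 117, 121, 128, 131, 131, 133, 129, 128, 122, 110, 96, 84, 78, 108, 137, 142, 142, 145, 143]
237 [187, 224, 225, 224, 202, 135, 93, 106, 114, 121, 120, 121, 122, 124, 125, 122, 114, 107, 86, 78, 80, 91, 121, 141, 143, 144, 144, 143]
238 [188, 224, 224, 226, 218, 177, 108, 83, 90, 105, 114, 114, 108, 106, 103, 97, 92, 84, 80, 78, 81, 110, 136, 140, 142, 145, 144, 143]
239 [187, 223, 226, 226, 223, 209, 165, 112, 80, 83, 91, 101, 96, 84, 81, 82, 81, 80, 77, 78, 105, 130, 142, 141, 146, 143, 143, 142]
```

The die sits about 0.8 mm too far counter-clockwise, so I'll trim it back 0.8°. Then I'll release, rise, shift over the button and shut the fingers.

carry_out(targets=[[[0,0,0],0.8],[[0,0,0],0],[[0,0,0],0],[[0,0,0],0]])

```text
time: 6.17
tool_pos: [0.572, -0.005, 0.1524]
ee_rot: [3.14, 0.002, 2.96]
wrist_force: [-2.8, 4.7, 7.2]
opening: 0.215
grip_force: 58.5
```

carry_out(targets=[[[0,0,0],0],[[0,0,0],0],[[0,0,0],0],[[0,0,0],0],[[0,0,0],0],[[0,0,0],0]], fingers=50)

```text
time: 6.67
tool_pos: [0.5713, -0.0057, 0.1503]
ee_rot: [-3.142, 0.0, 2.96]
wrist_force: [-0.6, -0.0, 0.7]
opening: 0.508
grip_force: 0.0
```

carry_out(targets=[[[0,0,-1.5],0],[[0,0,-2],0],[[0,0,-1.5],0],[[-2.6,1.5,0],0],[[-2.6,1.5,0],0],[[0,0,0],0]])

```text
time: 7.17
tool_pos: [0.6311, 0.0157, 0.2005]
ee_rot: [3.141, 0.003, 2.961]
wrist_force: [0.2, 0.2, -0.3]
opening: 0.501
grip_force: 0.0
```

carry_out(targets=[[[0,0,0],0],[[0,0,0],0],[[0,0,0],0],[[0,0,0],0],[[0,0,0],0],[[0,0,0],0],[[0,0,0],0],[[0,0,0],0]], fingers=0)

```text
time: 7.83
tool_pos: [0.6278, 0.0145, 0.2004]
ee_rot: [3.142, 0.0, 2.96]
wrist_force: [0.3, 0.5, 0.1]
opening: -0.0
grip_force: 0.0
```

```bash
python3 - <<'E'
from h import *
print(env.read_state()['wrist_force'],env.read_state()['joints'].round(2))
b=snap('side','side3'); a=snap('scene','scene3')
c=np.hstack([cv2.resize(b['image'][150:290,215:345,::-1],None,fx=3,fy=3,interpolation=cv2.INTER_CUBIC),cv2.resize(a['image'][150:290,190:320,::-1],None,fx=3,fy=3,interpolation=cv2.INTER_CUBIC)])
cv2.imwrite('pics/c3.png',c)
E
```

```text
[0.26227796 0.45471574 0.123716  ] [-0.05  0.54  1.48  0.    1.12 -1.44]
```

View pics/c3.png

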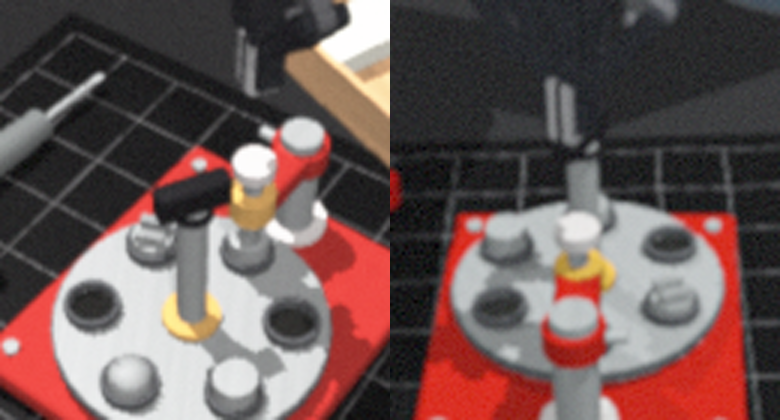

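The tool is over the button with the fingers shut. Punch and ring die look lined up at left crop (250,245). Next I'll descend slowly onto the button.

carry_out(targets=[[[0,0,2],0],[[0,0,2],0],[[0,0,1.1],0],[[0,0,0.4],0],[[0,0,0.2],0],[[0,0,0.1],0],[[0,0,0.1],0],[[0,0,0],0]])

```text
time: 8.6
tool_pos: [0.6282, 0.0145, 0.142]
ee_rot: [3.141, 0.001, 2.96]
wrist_force: [-0.4, -0.4, -0.6]
opening: 0.001
grip_force: 0.0
```

carry_out(targets=[[[0,0,0.1],0],[[0,0,0.1],0],[[0,0,0.1],0],[[0,0,0.1],0],[[0,0,0],0]])

```text
time: 9.02
tool_pos: [0.628, 0.0145, 0.1373]
ee_rot: [3.142, 0.0, 2.961]
wrist_force: [0.3, 0.5, 1.1]
opening: 0.0
grip_force: 0.6
```

carry_out(targets=[[[0,0,0.05],0],[[0,0,0.05],0],[[0,0,0.05],0],[[0,0,0.05],0],[[0,0,0],0]])

```text
time: 9.43
tool_pos: [0.6278, 0.0145, 0.1352]
ee_rot: [3.142, -0.0, 2.96]
wrist_force: [1.8, 0.4, 1.3]
opening: 0.001
grip_force: 0.7
```

carry_out(targets=[[[0,0,0.05],0],[[0,0,0.05],0],[[0,0,0.05],0],[[0,0,0.05],0],[[0,0,0],0]])

```text
time: 9.85
tool_pos: [0.6278, 0.0145, 0.1331]
ee_rot: [-3.142, -0.0, 2.96]
wrist_force: [0.2, 0.3, 1.9]
opening: 0.0
grip_force: 0.5
```

carry_out(targets=[[[0,0,0.05],0],[[0,0,0.05],0],[[0,0,0.05],0],[[0,0,0.05],0],[[0,0,0],0]])

```text
time: 10.27
tool_pos: [0.6278, 0.0145, 0.1312]
ee_rot: [-3.142, -0.0, 2.96]
wrist_force: [0.7, 0.2, 1.0]
opening: -0.0
grip_force: 0.4
```

carry_out(targets=[[[0,0,0.05],0],[[0,0,0.05],0],[[0,0,0],0]])

```text
time: 10.52
tool_pos: [0.6278, 0.0145, 0.1301]
ee_rot: [-3.142, -0.0, 2.96]
wrist_force: [-0.3, -0.8, 1.9]
opening: 0.004
grip_force: 0.3
```

carry_out(targets=[[[0,0,0.05],0],[[0,0,0.05],0],[[0,0,0],0]])

```text
time: 10.77
tool_pos: [0.6278, 0.0145, 0.1292]
ee_rot: [-3.142, -0.0, 2.96]
wrist_force: [0.2, -0.4, 0.1]
opening: 0.001
grip_force: 0.4
```

```bash
python3 - <<'E'
from h import *
b=snap('side','side4'); a=snap('scene','scene4')
c=np.hstack([cv2.resize(b['image'][180:260,255:345,::-1],None,fx=4.4,fy=4.4,interpolation=cv2.INTER_CUBIC),cv2.resize(a['image'][190:270,210:300,::-1],None,fx=4.4,fy=4.4,interpolation=cv2.INTER_CUBIC)])
cv2.imwrite('pics/c4.png',c)
E
```

```text
(no output)
```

View pics/c4.png

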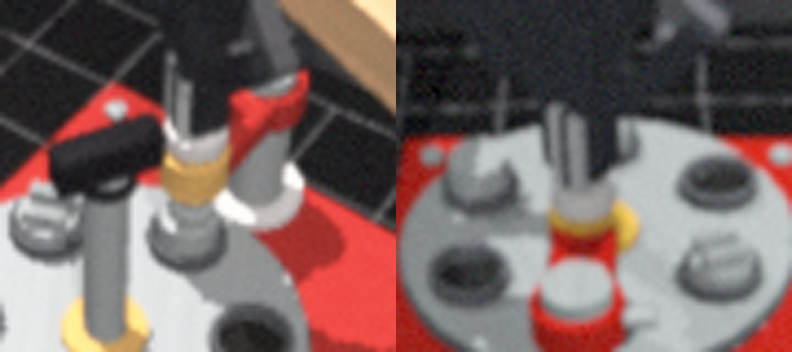

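The picture shows the button almost down on the bush at left crop (198,140), and the pilot has entered the ring die. I'll continue gently until the collar is home.

carry_out(targets=[[[0,0,0.05],0],[[0,0,0.05],0],[[0,0,0.05],0],[[0,0,0],0]])

```text
time: 11.2
tool_pos: [0.6278, 0.0145, 0.1277]
ee_rot: [-3.142, -0.0, 2.96]
wrist_force: [-0.4, 0.5, 0.7]
opening: 0.002
grip_force: 0.3
```

carry_out(targets=[[[0,0,0.05],0],[[0,0,0.05],0],[[0,0,0],0]])

```text
time: 11.45
tool_pos: [0.6278, 0.0145, 0.1267]
ee_rot: [3.142, -0.0, 2.96]
wrist_force: [0.1, 0.7, 0.1]
opening: 0.003
grip_force: 0.2
```

carry_out(targets=[[[0,0,0.05],0],[[0,0,0.05],0],[[0,0,0],0]])

```text
time: 11.7
tool_pos: [0.6279, 0.0145, 0.1258]
ee_rot: [3.142, -0.0, 2.96]
wrist_force: [-0.7, -0.6, 1.9]
opening: 0.004
grip_force: 1.0
```

carry_out(targets=[[[0,0,0.05],0],[[0,0,0.03],0],[[0,0,0],0]])

```text
time: 11.95
tool_pos: [0.6279, 0.0145, 0.1258]
ee_rot: [3.142, 0.0, 2.96]
wrist_force: [-4.0, -0.3, 8.4]
opening: 0.0
grip_force: 4.4
```

carry_out(targets=[[[0,0,0.05],0],[[0,0,0],0]])

```text
time: 12.12
tool_pos: [0.6279, 0.0146, 0.1257]
ee_rot: [3.142, 0.0, 2.961]
wrist_force: [-5.6, 0.4, 11.9]
opening: -0.001
grip_force: 6.4
```

carry_out(targets=[[[0,0,0.05],0],[[0,0,0],0]])

```text
time: 12.28
tool_pos: [0.628, 0.0145, 0.1256]
ee_rot: [3.142, 0.001, 2.961]
wrist_force: [-7.9, -0.5, 17.1]
opening: 0.002
grip_force: 8.4
```

carry_out(targets=[[[0,0,0],0],[[0,0,0],0],[[0,0,0],0],[[0,0,0],0],[[0,0,0],0],[[0,0,0],0]])

```text
time: 12.78
tool_pos: [0.628, 0.0145, 0.1256]
ee_rot: [3.142, 0.001, 2.961]
wrist_force: [-7.8, 0.0, 17.4]
opening: 0.002
grip_force: 8.4
```

carry_out(targets=[[[0,0,0],0],[[0,0,0],0],[[0,0,0],0],[[0,0,0],0],[[0,0,0],0],[[0,0,0],0],[[0,0,0],0],[[0,0,0],0]])

```text
time: 13.45
tool_pos: [0.628, 0.0145, 0.1256]
ee_rot: [3.142, 0.001, 2.961]
wrist_force: [-7.2, -0.0, 16.4]
opening: 0.003
grip_force: 8.4
```

carry_out(targets=[[[0,0,-0.1],0],[[0,0,-0.2],0],[[0,0,-0.5],0],[[0,0,-1.5],0],[[0,0,-3],0],[[0,0,-3],0],[[0,0,-3],0],[[0,0,0],0],[[0,0,0],0]])

```text
time: 14.2
tool_pos: [0.6285, 0.0145, 0.2388]
ee_rot: [3.141, 0.003, 2.96]
wrist_force: [-0.4, 0.2, -0.6]
opening: 0.006
grip_force: 0.0
```

```bash
python3 - <<'E'
from h import *
b=snap('side','side5'); a=snap('scene','scene5')
c=np.hstack([cv2.resize(b['image'][180:260,255:345,::-1],None,fx=4.4,fy=4.4,interpolation=cv2.INTER_CUBIC),cv2.resize(a['image'][190:270,210:300,::-1],None,fx=4.4,fy=4.4,interpolation=cv2.INTER_CUBIC)])
cv2.imwrite('pics/c5.png',c)
for s in (a,b):
    P=cloud(s); im=s['image'].astype(int)
    m=(np.hypot(P[...,0]-.628,P[...,1]-.0145)<.011)&(P[...,2]>.10)&(P[...,2]<.14)&(im.min(-1)>130); print(m.sum(),np.percentile(P[m][:,2],[50,90]))
E
```

```text
81 [0.11185948 0.11305146]
94 [0.1114906  0.11244735]
```

View pics/c5.png

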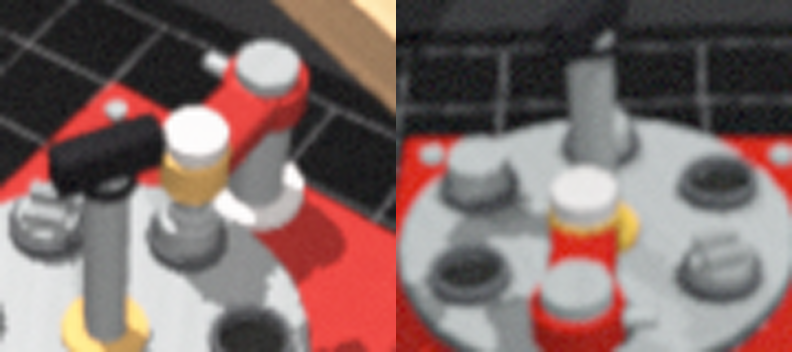

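The button now sits down on the bush at left crop (196,135), with its top at 0.112 m. That is 72 mm above the plate, so the punch is home, and the arm is clear.

```bash
python3 -c "
from cell import env
print(env.job_done())"
```

```text
the job is handed in; nothing more can be done
None
```

The ring die is under the punch after a turn of about 119° counter-clockwise. The punch was pushed home, held at about 17 N downward (19 N in all) for over a second, and left down in the die with the arm clear. The job is handed in, but no verdict was returned.

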